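# Vent the two-tier lunch tiffin

### The arm

A 6-joint arm with a two-finger parallel gripper is mounted at the origin on the work surface. World frame = base frame: x ahead of the robot, y to its left, z up, the work surface at z = 0. Lengths are in m, angles in rad, forces in N, time in s.
With the tool pointing down it reaches from about 0.25 to 0.775 m from the base axis. Payload 4 kg.
Tool frame: the origin (TCP) lies between the finger pads, 19 mm behind the fingertips; this is the grasp point; z points along the fingers, y is the line along which they close (so a half turn about z gives the same grasp; the last joint's range is limited). The gripper opens to 94 mm and grips with 3 to 60 N. Pads are 16 mm wide; open, the fingers measure 119 mm over their backs; the gripper's body (75 mm by 177 mm) begins 78 mm behind the grasp point.
Start: joints at [1.162, 0.087, 1.371, -0, 1.684, -0.103], TCP at [0.166, 0.524, 0.224] pointing down, gripper open.
Joint ranges: [-3.1, 3.1], [-0.76, 2.03], [0.27, 2.55], [-1.08, 4.22], [0.17, 2.65], [-2.57, 2.57]. Speed limits (rad/s): [2.79, 2.79, 3.14, 3.14, 3.14, 3.14].

### API

Orientations are given as [roll, pitch, yaw] about the fixed x, y, z axes, in that order (R = Rz(yaw) Ry(pitch) Rx(roll)).
In Python, from bench import robot gives the robot as it stands.
- The arm moves only by the tool carry_out, never from a script. Its argument "steps" is a list of rows, each a list of 3 entries, a list of its own where there are three numbers: the shift along the tool's x, y, z in m, then the turn about the tool's z in units of 10 degrees (1.0 is 10 degrees), then the closure, from -1 (fully open) to 1 (shut). In form: [[[tx, ty, tz], roll, jaw], ...]. A call has 1 to 10 rows; each row is the pose to reach, as a shift and turn from the pose commanded when the call began, along the tool's axes at that moment; what a row does not reach only later rows make up. A row lasts 1/8 s, in which the tool goes at most 62.5 mm and 10.7 degrees, less where a joint would pass 70% of its speed; a pose out of reach is approached as far as the arm can. A call with a gripper value outside its range is refused whole. The fingers move at their own pace and stop on an object; the grip force is fixed at half the most. Time passes only in rows, so rows that repeat a pose let the fingers close. It gives the time, the measured TCP pose, the force, the opening and the grip force at its end, in the units of the state.
- robot.get_obs(): the state, without advancing time (a new reading comes with each control period).
- robot.snapshot(name): name is "scene" or "top"; returns a dict with "image" (384x512x3 uint8, red, green, blue), "z_map" (384x512 float32, m along the optical axis (not along the pixel's ray), 0 where there is no reading), "mtx" (3x3 intrinsics, pixels), "D" ([k1, k2, p1, p2, k3] as OpenCV has them; the pictures are not rectified), "R" (3x3) and "t" (3): a world point X has camera coordinates R X + t. Camera axes: x right, y down, z forward; pixel columns grow to the right and rows downward; lengths in m; the calibration is good to about 2 mm. A picture is of the moment at which its call begins.
- robot.close_job(): hands the job in; it is judged then, once.
The state is a dict: "time": time; "joint_positions": joint angles; "qvel": joint speeds; "joint_torque": joint torques, N m; "tool_pos": TCP position; "ee_rot": TCP orientation; "wrist_force": force on the tool from outside, world axes, zero at the start; "wrist_torque": the same for the moment, N m; "width": finger opening in m; "finger_force": force on a finger pad.
Only numpy, scipy, OpenCV 4.12 (cv2) and the standard library are available. Lean on these libraries where they do the work, as an engineer would, in place of code of your own. Each camera call takes 0.05 s, during which the arm holds its last target. There are 200 camera calls.

### The job

The lid of the two-tier steel lunch tiffin is sucked tight: with the fingertips, gently press the rubber vent button in the middle of its lid well down, keep it down for about two seconds to let the air in, then let it spring back up and draw the hand a good hand's width (10 cm or more) away from it. Do not shove, tip or lift the tiffin, and do not touch the one-tier tiffin, the three-tier tiffin or the ashtray, spoon, key, stone and tumbler standing around.

Things in the scene. Friction and masses are not known exactly. Their poses are not given: they have to be found in the camera images.
- tiffin2: Two-tier round stainless steel lunch tiffin, loose, 121 mm in diameter; lid top 110 mm above its origin (centre of its underside); z up. Black rubber vent button in the middle of the lid. Lever clamp on its -x side and strap on its +x side reach 75 mm from the axis, 3 mm above the lid. 0.45 to 0.8 kg. This is the one to vent.
- vent2_top (a point): Centre of the top face of the two-tier tiffin's vent button: an upright black rubber cylinder 24 mm in diameter, standing 12 mm above the lid when up (122 mm above the table). The point goes down with the button.
- vent2 (a joint): How far the two-tier tiffin's vent button is pressed down, m: 0 up, 0.008 fully down (hard stop). A spring pushes it back up: about 1.5 N to start it moving, 3.5 N at 4 mm, 5.5 N fully down.
- tiffin1: One-tier round stainless steel lunch tiffin, loose, 121 mm in diameter; lid top 64 mm above its origin (centre of its underside); z up. Black rubber vent button in the middle of the lid. Lever clamp on its -x side and strap on its +x side reach 75 mm from the axis, 3 mm above the lid. 0.25 to 0.45 kg. Same button as the others, its top 76 mm above the table. Leave alone.
- tiffin3: Three-tier round stainless steel lunch tiffin, loose, 121 mm in diameter; lid top 156 mm above its origin (centre of its underside); z up. Black rubber vent button in the middle of the lid. Lever clamp on its -x side and strap on its +x side reach 75 mm from the axis, 3 mm above the lid. 0.6 to 1.1 kg. Same button as the others, its top 168 mm above the table. Leave alone.
- ashtray: Green round ashtray, 104 mm in diameter, 30 mm high, loose; origin at the centre of its underside. Leave alone.
- spoon: Red measuring spoon lying on the table between two tiffins, loose: cup 34 mm in diameter and 14 mm high with the origin at the centre of its underside, handle reaching 99 mm to its -x. Leave alone.
- key: Brass-toned door key lying flat between two tiffins, loose, 62 x 24 mm, 4 mm thick; origin at its underside, 30 mm from the bow's end; blade to its +x. Leave alone.
- stone: Grey smooth round river stone, 72 mm in diameter, 32 mm high, lying loose on a fixed brown notebook (105 x 150 x 12 mm); origin at the centre of its underside. Leave alone.
- tumbler: Open steel tumbler, 72 mm in diameter at the rim, 95 mm high, loose, upright; origin at the centre of its underside. Leave alone.
Not all that is in view belongs to the job. Leave any pink or turquoise look-alike of the tiffin2 alone.

How it is judged:
By the outcome, as a careful person would: the job done as asked, in the order asked, and still so for the second after the job is handed in, with the robot touching nothing.
It also fails if it takes over 34 s, if anything falls off the work surface, if the arm or the gripper's body presses on something with over 40 N, if the wrist force passes 120 N, or if a joint passes its speed limit or range.

## Working session

There is one attempt and no reset: what is moved stays moved. The work goes in short steps, Python scripts to look and compute and a tool call to move; the robot and the scene stay as the last step left them, time stands still between calls to the robot, and variables do not carry over. Pictures are saved under pics/ and viewed, at most 10 in all, crops included, and the job is handed in when it is done.

Besides the shell and the picture viewer there is one more tool, called after ">>>" as name(argument=value, ...), one argument or row to a line, values as JSON. carry_out: Moves the arm, as the interface text tells. Its arguments: {"type":"object","properties":{"steps":{"type":"array","items":{"type":"array"}}},"required":["steps"]}

```bash
mkdir -p pics; cat > h.py <<'E'
import numpy as np, cv2
from bench import robot
def snap(n):
    return robot.snapshot(n)
def world(s,u,v,z=None):
    p=cv2.undistortPoints(np.array([[[u,v]]],float),s["mtx"],s["D"])[0,0]
    R,t=np.array(s["R"]),np.array(s["t"]); d=R.T@np.array([p[0],p[1],1]); c=-R.T@t
    if z is None: return c+d*s["z_map"][int(round(v)),int(round(u))]
    return c+d*(z-c[2])/d[2]
E
python3 - <<'E'
from h import *
for n in("scene","top"):
    s=snap(n); cv2.imwrite(f"pics/{n}0.png",cv2.resize(s["image"][...,::-1],(768,576),interpolation=cv2.INTER_CUBIC)); np.save(n,s,allow_pickle=True)
o=robot.get_obs(); print(o)
E
```

```text
{'time': 0.1, 'joint_positions': array([ 1.16187642e+00,  8.78942492e-02,  1.37207456e+00, -1.46690017e-05,
        1.68359299e+00, -1.03115277e-01]), 'qvel': array([-0.00045303, -0.00017113, -0.00639284,  0.00206657, -0.00173203,
       -0.00052887]), 'joint_torque': array([ 1.98247617e-03, -3.41251159e+01, -3.03302979e+01,  7.19797891e-02,
        3.04759084e-02, -7.84658209e-05]), 'tool_pos': array([0.16542186, 0.52406545, 0.22322848]), 'ee_rot': array([-3.13963247e+00, -1.88187678e-04,  2.83578620e+00]), 'wrist_force': array([0.11433573, 0.40581769, 0.70732643]), 'wrist_torque': array([ 0.03255013,  0.0066314 , -0.03805575]), 'finger_force': 0.0, 'width': 0.09439620099712348}
```

View pics/scene0.png

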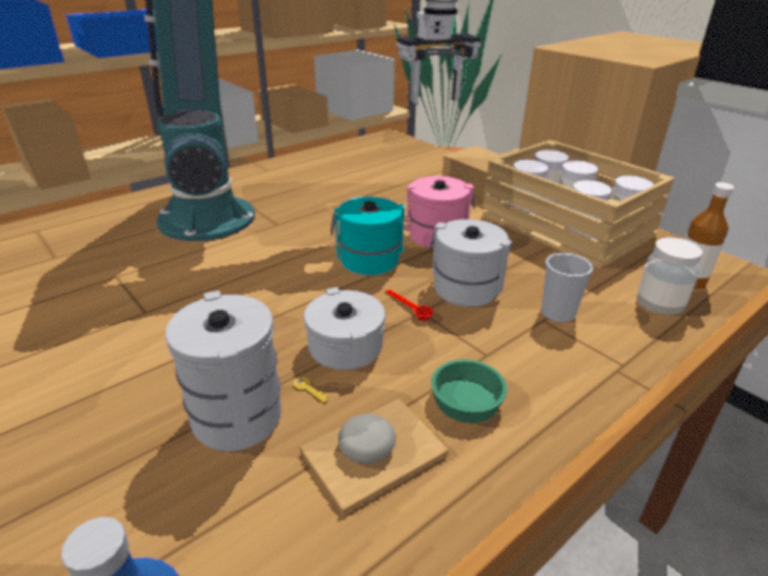

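View pics/top0.png

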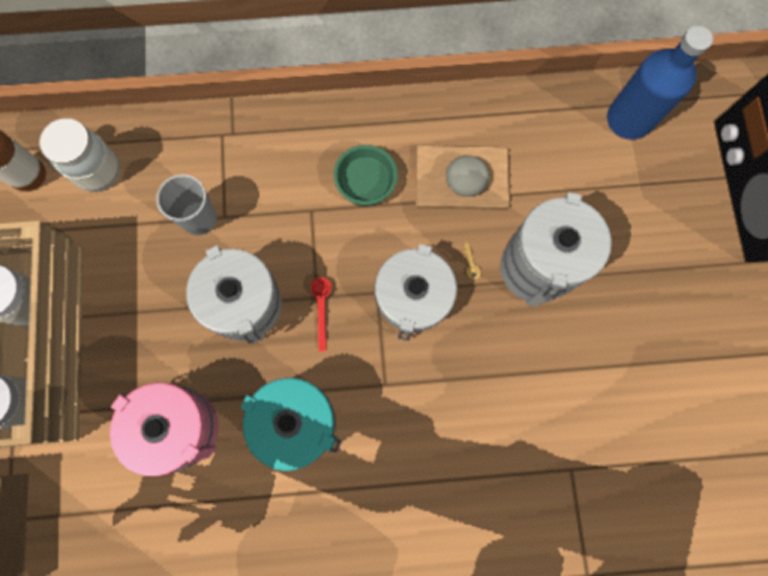

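The scene picture (768x576) has five possible targets:
- steel with one seam, at (473,232): two tiers
- steel, short, at (345,310): one tier
- steel with two seams, at (218,320): three tiers
- turquoise, at (370,207): look-alike
- pink, at (440,185): look-alike

I choose the steel one with one seam. In the top picture its button is at (229,289). Next I'll measure it and check it in a crop.

```bash
python3 - <<'E'
from h import *
S={n:np.load(n+".npy",allow_pickle=True).item() for n in("scene","top")}
q={"scene":{"t2":(473,231),"t1":(345,310),"t3":(218,320),"teal":(370,207)},"top":{"t2":(229,289),"t1":(416,287),"t3":(567,238),"teal":(287,423),"pink":(155,428)}}
for n in q:
    for k,(u,v) in q[n].items(): 
        u,v=(u+.5)/1.5-.5,(v+.5)/1.5-.5
        print(n,k,world(S[n],u,v).round(4),world(S[n],u,v,.122).round(4))
a=S["top"]["image"][150:240,105:225,::-1]; b=S["scene"]["image"][140:210,270:363,::-1]
a=cv2.resize(a,(480,360),interpolation=cv2.INTER_CUBIC); b=cv2.resize(b,(320,360*1),interpolation=cv2.INTER_CUBIC)
cv2.imwrite("pics/c.png",np.hstack([a,b]))
# black blob centroid, top
im=S["top"]["image"]; m=(im.max(2)<70); m2=np.zeros_like(m); m2[180:206,140:166]=m[180:206,140:166]
v,u=np.nonzero(m2); print(u.mean(),v.mean(),len(u),u.min(),u.max(),v.min(),v.max(),world(S["top"],u.mean(),v.mean(),.122))
zz=S["top"]["z_map"]
P=np.array([world(S["top"],x,y) for y in range(180,206) for x in range(140,166) if zz[y,x]>0]); t=P[P[:,2]>.117]; print(len(t),t.mean(0),t.min(0),t.max(0))
E
```

```text
scene t2 [0.5635 0.2293 0.1227] [0.5626 0.2304 0.122 ]
scene t1 [ 0.5583 -0.0339  0.0773] [ 0.609  -0.0702  0.122 ]
scene t3 [ 0.588  -0.2318  0.1696] [ 0.5243 -0.2087  0.122 ]
scene teal [0.3754 0.1605 0.118 ] [0.382  0.1551 0.122 ]
top t2 [0.5518 0.2345 0.1203] [0.5514 0.2341 0.122 ]
top t1 [ 0.5436 -0.026   0.0748] [ 0.5333 -0.0215  0.122 ]
top t3 [ 0.5743 -0.2236  0.1635] [ 0.586  -0.2387  0.122 ]
top teal [0.366  0.1643 0.1207] [0.366  0.1641 0.122 ]
top pink [0.3743 0.336  0.1188] [0.3742 0.3349 0.122 ]
152.51162790697674 191.70542635658916 129 146 159 186 197 [0.55304773 0.23406229 0.122     ]
96 [0.55474885 0.23768242 0.11978026] [0.54460308 0.22712666 0.11709665] [0.56642369 0.24816131 0.12263914]
```

View pics/c.png

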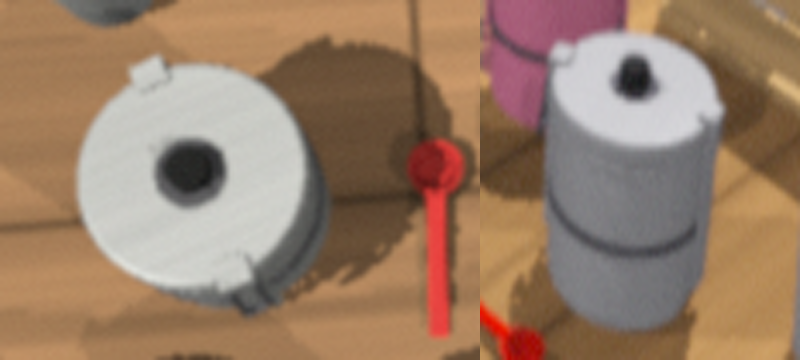

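```bash
python3 - <<'E'
from h import *
from scipy.optimize import least_squares
S={n:np.load(n+".npy",allow_pickle=True).item() for n in("scene","top")}
print(world(S["scene"],315.3,152.4,.122),world(S["top"],152.7,192,.122))
for n in S:
    s=S[n];P=np.array([np.r_[world(s,x,y),x,y] for y in range(384) for x in range(512) if s["z_map"][y,x]>0])
    w=P[(np.hypot(P[:,0]-.555,P[:,1]-.235)<.09)]
    l=w[(abs(w[:,2]-.110)<.006)][:,:2]; h=cv2.convexHull(l.astype(np.float32))[:,0]
    f=least_squares(lambda p:np.hypot(h[:,0]-p[0],h[:,1]-p[1])-.0605,[.555,.235],loss="soft_l1",f_scale=.002); b=w[(w[:,2]>.118)]
    print(n,"lid",f.x,"btn",b[:,:2].mean(0),len(b))
    im=s["image"].astype(int).max(2)
    m=np.array([im[int(r[4]),int(r[3])]<75 for r in w])&(np.hypot(w[:,0]-.555,w[:,1]-.236)<.03)&(w[:,2]>.1)
    d=w[m];print("dark",d[:,:3].mean(0),len(d),d[:,3:].min(0),d[:,3:].max(0))
    print("lid z",np.median(w[abs(w[:,2]-.11)<.01][:,2]))
R=cv2.Rodrigues
from scipy.spatial.transform import Rotation as Q
o=robot.get_obs();M=Q.from_euler("xyz",o["ee_rot"]).as_matrix();print(M.round(3), o["tool_pos"])
for T in ([.555,.236,.165],): print(M.T@(np.array(T)-o["tool_pos"]))
E
```

```text
[0.55747804 0.23650467 0.122     ] [0.55239558 0.23369655 0.122     ]
scene lid [0.55694104 0.23454735] btn [0.55741383 0.23355418] 47
dark [0.56112089 0.23039939 0.11853181] 48 [311. 152.] [318. 158.]
lid z 0.11096780238777526
top lid [0.55494094 0.23746041] btn [0.55471495 0.23757397] 92
dark [0.55431739 0.23508889 0.11682069] 139 [146. 186.] [160. 198.]
lid z 0.10803352288907964
[[-0.954  0.301 -0.001]
 [ 0.301  0.954 -0.002]
 [ 0.    -0.002 -1.   ]] [0.16542186 0.52406545 0.22322848]
[-0.45824005 -0.15729893  0.05845069]
```

Both views agree on the button at (0.556, 0.236), with the lid at z≈0.11, which is the two-tier height. I'll move above it with the fingers shut.

>>> carry_out(
  steps=[
    [[-0.05, -0.017, 0], 0, 1],
    [[-0.105, -0.036, 0], 0, 1],
    [[-0.16, -0.055, 0], 0, 1],
    [[-0.215, -0.074, 0], 0, 1],
    [[-0.27, -0.092, 0], 0, 1],
    [[-0.325, -0.111, 0], 0, 1],
    [[-0.38, -0.13, 0], 0, 1],
    [[-0.425, -0.145, 0.01], 0, 1],
    [[-0.459, -0.157, 0.02], 0, 1],
    [[-0.459, -0.157, 0.033], 0, 1],
  ],
)

```text
time: 1.35
tool_pos: [0.5575, 0.2347, 0.1898]
ee_rot: [-3.141, -0.001, 2.832]
wrist_force: [-0.5, -0.7, 0.2]
width: 0.0012
finger_force: 0.0
```

>>> carry_out(
  steps=[
    [[0, 0, 0], 0, 1],
    [[0, 0, 0], 0, 1],
  ],
)

```text
time: 1.6
tool_pos: [0.5552, 0.2376, 0.1917]
ee_rot: [3.141, -0.0, 2.837]
wrist_force: [0.3, -0.1, 0.4]
width: 0.0006
finger_force: 0.0
```

```bash
python3 - <<'E'
from h import *
o=robot.get_obs(); print(o["time"],o["tool_pos"],o["ee_rot"],o["width"],o["wrist_force"])
ims=[]
s=snap("scene");a=cv2.resize(s["image"][60:210,250:400,::-1],(560,560),interpolation=cv2.INTER_CUBIC);cv2.imwrite("pics/d.png",a)
E
```

```text
1.6 [0.55520179 0.23761279 0.19166609] [ 3.14112492e+00 -3.33821458e-05  2.83744540e+00] 0.0006056267648380739 [ 0.3377796  -0.08689393  0.35314832]
```

View pics/d.png

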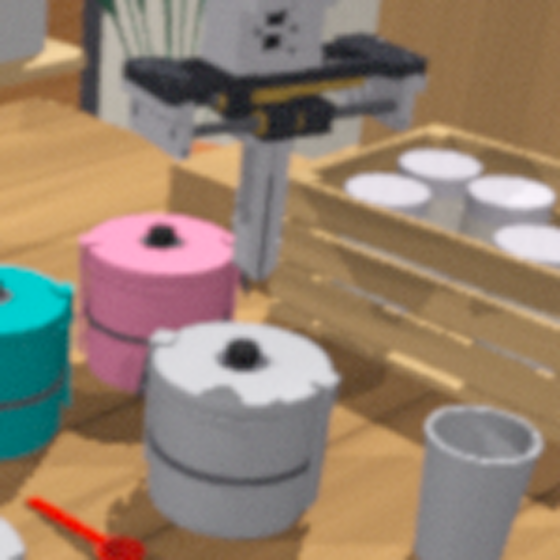

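The shut fingertips are at (258,276) in the crop, above and slightly right of the button at (241,347). I'll check that offset against the projection.

```bash
python3 - <<'E'
from h import *
s=snap("scene")
for p in ([.5552,.2376,.1727],[.556,.236,.122],[.556,.236,.1727]):
    u=cv2.projectPoints(np.array([p]),cv2.Rodrigues(s["R"])[0],np.array(s["t"]),s["mtx"],s["D"])[0].ravel(); print((u-[250,60])*560/150)
# depth of fingers near tip
P=np.array([world(s,x,y) for y in range(115,140) for x in range(308,332) if s["z_map"][y,x]>0])
f=P[(P[:,2]>.165)&(P[:,2]<.2)&(np.hypot(P[:,0]-.556,P[:,1]-.236)<.04)]; print(len(f),f.mean(0),f.min(0),f.max(0))
s=snap("top")
P=np.array([world(s,x,y) for y in range(150,230) for x in range(110,200) if s["z_map"][y,x]>0])
f=P[(P[:,2]>.165)&(P[:,2]<.24)&(np.hypot(P[:,0]-.556,P[:,1]-.236)<.05)]; print(len(f),f.mean(0) if len(f) else "")
E
```

```text
[250.08967752 274.21648175]
[241.64812656 344.39181465]
[249.3632849  275.24622787]
107 [0.56110445 0.23181055 0.18961338] [0.54491    0.22081066 0.17455621] [0.56929715 0.24565059 0.19998423]
0
```

Predicted and seen tip agree within about 2 px, well inside the button's radius. I'll go down to just above the button.

>>> carry_out(
  steps=[
    [[0, 0, 0.015], 0, 1],
    [[0, 0, 0.03], 0, 1],
    [[0, 0, 0.04], 0, 1],
    [[0, 0, 0.046], 0, 1],
    [[0, 0, 0.046], 0, 1],
    [[0, 0, 0.046], 0, 1],
  ],
)

```text
time: 2.5
tool_pos: [0.5564, 0.2367, 0.1458]
ee_rot: [3.141, 0.001, 2.836]
wrist_force: [-0.3, 0.3, 0.4]
width: 0.0004
finger_force: 0.0
```

>>> carry_out(
  steps=[
    [[0, 0, 0.002], 0, 1],
    [[0, 0, 0.004], 0, 1],
    [[0, 0, 0.006], 0, 1],
    [[0, 0, 0.007], 0, 1],
    [[0, 0, 0.007], 0, 1],
  ],
)

```text
time: 3.12
tool_pos: [0.5562, 0.2366, 0.1387]
ee_rot: [3.141, 0.001, 2.836]
wrist_force: [-0.1, -0.1, 2.0]
width: 0.0005
finger_force: 1.3
```

>>> carry_out(
  steps=[
    [[0, 0, 0.002], 0, 1],
    [[0, 0, 0.003], 0, 1],
    [[0, 0, 0.004], 0, 1],
    [[0, 0, 0.0045], 0, 1],
    [[0, 0, 0.0045], 0, 1],
  ],
)

```text
time: 3.75
tool_pos: [0.5562, 0.2366, 0.1341]
ee_rot: [3.141, 0.001, 2.836]
wrist_force: [-0.9, -0.0, 4.7]
width: 0.0003
finger_force: 2.5
```

>>> carry_out(
  steps=[
    [[0, 0, 0.0005], 0, 1],
    [[0, 0, 0.0008], 0, 1],
    [[0, 0, 0.0008], 0, 1],
    [[0, 0, 0.0008], 0, 1],
  ],
)

```text
time: 4.25
tool_pos: [0.5562, 0.2367, 0.1333]
ee_rot: [3.141, 0.0, 2.836]
wrist_force: [-1.7, -1.1, 5.7]
width: 0.0004
finger_force: 2.6
```

>>> carry_out(
  steps=[
    [[0, 0, 0], 0, 1],
    [[0, 0, 0], 0, 1],
    [[0, 0, 0], 0, 1],
    [[0, 0, 0], 0, 1],
    [[0, 0, 0], 0, 1],
    [[0, 0, 0], 0, 1],
    [[0, 0, 0], 0, 1],
    [[0, 0, 0], 0, 1],
    [[0, 0, 0], 0, 1],
    [[0, 0, 0], 0, 1],
  ],
)

```text
time: 5.5
tool_pos: [0.5562, 0.2367, 0.1333]
ee_rot: [3.141, 0.001, 2.836]
wrist_force: [-0.1, 0.4, 5.5]
width: 0.0004
finger_force: 2.6
```

>>> carry_out(
  steps=[
    [[0, 0, 0], 0, 1],
    [[0, 0, 0], 0, 1],
    [[0, 0, 0], 0, 1],
    [[0, 0, -0.004], 0, 1],
    [[0, 0, -0.009], 0, 1],
    [[0, 0, -0.02], 0, 1],
    [[0, 0, -0.05], 0, 1],
    [[0, 0, -0.09], 0, 1],
    [[0, 0, -0.13], 0, 1],
    [[0, 0, -0.16], 0, 1],
  ],
)

```text
time: 6.75
tool_pos: [0.5559, 0.2366, 0.295]
ee_rot: [3.141, 0.001, 2.836]
wrist_force: [0.2, -0.5, -0.6]
width: 0.0004
finger_force: 0.0
```

>>> carry_out(
  steps=[
    [[0, 0, 0], 0, 1],
    [[0, 0, 0], 0, 1],
    [[0, 0, 0], 0, 1],
    [[0, 0, 0], 0, 1],
  ],
)

```text
time: 7.25
tool_pos: [0.5556, 0.2364, 0.2913]
ee_rot: [-3.14, -0.002, 2.836]
wrist_force: [-0.0, 0.4, -0.0]
width: 0.0004
finger_force: 0.0
```

```bash
python3 - <<'E'
from h import *
o=robot.get_obs(); print(o["time"],o["tool_pos"],o["wrist_force"])
s=snap("scene");cv2.imwrite("pics/e.png",cv2.resize(s["image"][60:320,90:430,::-1],(784,600),interpolation=cv2.INTER_CUBIC))
a=np.load("scene.npy",allow_pickle=True).item()["image"].astype(int)
d=abs(a-s["image"]).max(2)[130:320,90:430]; v,u=np.nonzero(d>60); print(len(u), (u.min()+90,u.max()+90,v.min()+130,v.max()+130) if len(u) else "")
E
```

```text
7.25 [0.55558932 0.23643485 0.29128611] [-0.0210474   0.42174278 -0.00708941]
8721 (np.int64(90), np.int64(319), np.int64(130), np.int64(319))
```

View pics/e.png

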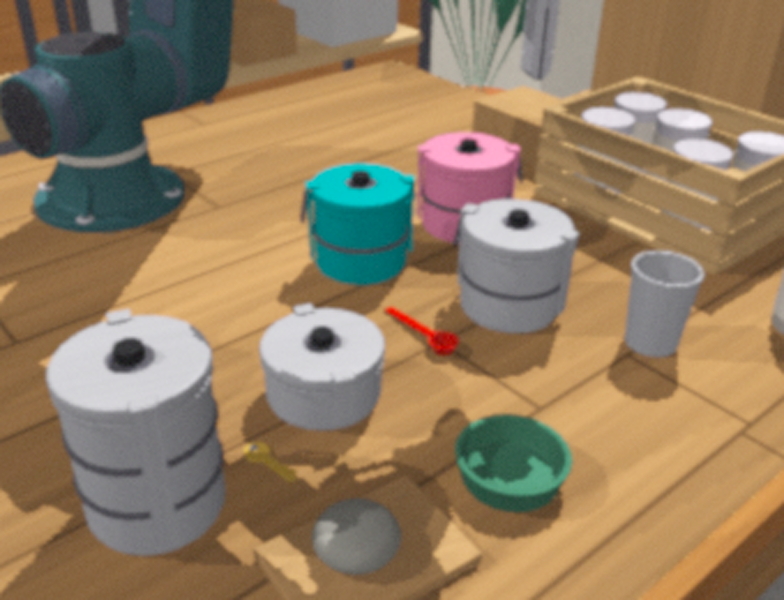

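The two-tier tiffin stands where it was, with its button up at (518,219) and the hand well above it. The other things are unmoved; only the shadows have changed.

```bash
python3 -c "
from bench import robot
print(robot.close_job())"
```

```text
the job is handed in; nothing more can be done
None
```

I pressed the two-tier tiffin's vent button about 7.5 mm down with around 5.5 N, held it for roughly two seconds and let it spring back up; the hand was then drawn about 15 cm away, nothing else was seen to move, and the job is handed in.

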